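# Start the stone mill on coarse

## Robot

A 6-joint arm with a two-finger parallel gripper is mounted at the origin on the work surface. World frame = base frame: x ahead of the robot, y to its left, z up, the work surface at z = 0. Lengths are in m, angles in rad, forces in N, time in s.
With the tool pointing down it reaches from about 0.3 to 0.875 m from the base axis. Payload 6.4 kg.
Tool frame: the origin (TCP) lies on the centre line of the jaws, within the pads' length; the fingertips stand 14 mm ahead of it and the grasp point (between the pads) lies 5 mm behind it; z points along the fingers, y is the line along which they close (so a half turn about z gives the same grasp; the last joint's range is limited). The gripper opens to 85 mm and grips with 20 to 120 N. Pads are 22 mm wide; open, the fingers measure 114 mm over their backs; the gripper's body (76 mm by 85 mm) begins 54 mm behind the grasp point. The pads swing forward as they close: fully open they stand 13 mm farther back than shut.
Start: joints at [-1.336, 0.181, 1.607, -0, 1.354, -0.206], TCP at [0.245, -0.52, 0.211] pointing down, gripper open.
Joint ranges: [-2.99, 2.99], [-0.89, 2.07], [0.3, 2.58], [-1.14, 4.28], [0, 2.63], [-3.12, 3.12]. Speed limits (rad/s): [2.57, 2.57, 3.01, 3.14, 3.14, 3.14].

## Interface

Orientations are given as a unit quaternion [x, y, z, w].
In Python, from workcell import read_state, cams, sign_off gives the robot as it stands. The module is installed in compiled form; this text tells all that it offers.
- The arm moves only by the tool step_arm, never from a script. Its argument "targets" is a list of rows, each a list of 3 entries, a list of its own where there are three numbers: the shift along the tool's x, y, z normalised to -1 to 1, where 1 is 0.75 m, then the turn, a rotation vector about the tool's x, y, z normalised to -1 to 1, where 1 is 45 degrees, then the opening, from -1 (shut) to 1 (fully open), so that 0 is half open. A call has 1 to 10 rows; each row is the pose to reach, as a shift and turn from the pose commanded when the call began, along the tool's axes at that moment; what a row does not reach only later rows make up. A row lasts 1/12 s, in which the tool goes at most 41.7 mm and 7.16 degrees, less where a joint would pass 70% of its speed; a pose out of reach is approached as far as the arm can. A call with a number of a shift or a turn outside -1 to 1 is refused whole. A call with a gripper value outside its range is refused whole. The fingers move at their own pace and stop on an object; the grip force is fixed at half the most. Time passes only in rows, so rows that repeat a pose let the fingers close. It gives the time, the measured TCP pose, the force, the opening and the grip force at its end, in the units of the state.
- read_state(): the state, without advancing time (a new reading comes with each control period).
- cams.grab_frame(name): name is "scene" or "top"; returns a dict with "img" (480x640x3 uint8, blue, green, red), "depth" (480x640 float32, m along the optical axis (not along the pixel's ray), 0 where there is no reading), "vfov" (degrees; the focal length in pixels is half the picture's height over the tangent of half this angle, whatever the lens; pixels are square), "cx", "cy" (the principal point, pixels), "rvec" (rotation vector, rad) and "tvec" (3), from world to camera coordinates, as OpenCV has them. Camera axes: x right, y down, z forward; pixel columns grow to the right and rows downward; lengths in m; the calibration is good to about 2 mm. A picture is of the moment at which its call begins.
- sign_off(): hands the job in; it is judged then, once.
The state is a dict: "time": time; "q": joint angles; "dq": joint speeds; "joint_torque": joint torques, N m; "ee_pos": TCP position; "orientation": TCP orientation; "ft_force": force on the tool from outside, world axes, zero at the start; "ft_torque": the same for the moment, N m; "opening": opening from 0.0 (shut) to 1.0 (fully open); "grip_force": force on a finger pad.
Only numpy, scipy, OpenCV 4.12 (cv2) and the standard library are available. Lean on these libraries where they do the work, as an engineer would, in place of code of your own. Each camera call takes 0.05 s, during which the arm holds its last target. There are 200 camera calls.

## Task

Start the stone mill on coarse: first tip the red rocker on the switch box fully on by pushing down its raised end, the one with the white bar; then press the yellow coarse key on the control box fully in, and last the green start key fully in, so that both stay down. Do not press the blue or white key, and do not pick up or shove anything: the switch box stays where it stands, and so do the jars, mug, spoon and brass weight.

Things in the scene. Friction and masses are not known exactly. Their poses are not given: they have to be found in the camera images.
- console: fixed dark control box with a bright metal top, 160 x 160 mm, 50 mm high; origin at the centre of its underside, z up. Four keys stand on its top at the corners of a 70 mm square; which colour stands at which corner changes
- key_yellow (a joint): round yellow key, 34 mm across, the coarse-grind key. Its joint reads 0 m standing out and 0.008 m fully in; a straight downward push of about 3 N moves it against steady friction to a hard stop, and it stays where it is left
- key_yellow_top (a point): centre of the top face of the yellow key, about 70 mm above the table when out; it goes down with the key
- key_green (a joint): round green key, 34 mm across, the start key. Its joint reads 0 m standing out and 0.008 m fully in; a straight downward push of about 3 N moves it against steady friction to a hard stop, and it stays where it is left
- key_green_top (a point): centre of the top face of the green key, about 70 mm above the table when out; it goes down with the key
- key_blue (a joint): round blue key, 34 mm across, the fine-grind key, not to be pressed. Its joint reads 0 m standing out and 0.008 m fully in; a straight downward push of about 3 N moves it against steady friction to a hard stop, and it stays where it is left
- key_blue_top (a point): centre of the top face of the blue key, about 70 mm above the table when out; it goes down with the key
- key_white (a joint): round white key, 34 mm across, the lamp key, not to be pressed. Its joint reads 0 m standing out and 0.008 m fully in; a straight downward push of about 3 N moves it against steady friction to a hard stop, and it stays where it is left
- key_white_top (a point): centre of the top face of the white key, about 70 mm above the table when out; it goes down with the key
- switch_box: loose dark switch box, 0.6 to 1.1 kg on rubber feet, 104 x 64 mm, 40 mm high, with a red rocker on its top; origin at the centre of its underside, x along its length towards the rocker's end with the white bar, z up
- rocker (a joint): V-shaped red rocker, two wings each 36 mm long and 34 mm wide, tilting about the box's y axis, 47 mm above the table over the box's centre. 0 rad is off (the wing with the white bar stands up at 0.44 rad, its end about 18 mm above the pivot), 0.44 rad is fully on (that wing lies level, its top 50 mm above the table). About 3 N down near the wing's end moves it against steady friction to a hard stop; it stays where it is left
- rocker_on_end (a point): point on the top face of the rocker's wing with the white bar, 24 mm from the pivot along the wing: push it down here; it is about 60 mm above the table when off, 50 mm when on
- jam_jar: large amber glass jar with brass-coloured lid, 70 mm across, 100 mm high. Loose bystander, to be left alone; origin at the centre of its underside
- honey_jar: small amber jar with white lid, 60 mm across, 85 mm high. Loose bystander, to be left alone; origin at the centre of its underside
- mug: blue mug, 76 mm across, 85 mm high, with a handle. Loose bystander, to be left alone; origin at the centre of its underside
- wooden_spoon: wooden spoon lying flat, about 200 mm long. Loose bystander, to be left alone
- brass_weight: brass scale weight, 40 mm across, 55 mm high. Loose bystander, to be left alone; origin at the centre of its underside
There are look-alikes about, which are no part of the job. Leave any purple look-alike of the switch_box alone.

How it is judged:
On the way, in this order (a step that is already met when the one before it is completed fails the run):
1. the rocker is on (value of joint rocker above 0.36 rad), for 0.1 s.
2. the yellow key is in (value of joint key_yellow above 0.006 m), for 0.1 s.
3. the green key is in (value of joint key_green above 0.006 m), for 0.1 s.
At the end, for the whole second after the job is handed in: The rocker is beyond 0.36 of its 0.44 rad, the yellow and green keys are more than 6 mm of their 8 mm in, the blue and white keys less than 3 mm, and the switch box rests upright within 30 mm of where it stood (value of joint rocker above 0.36 rad and value of joint each of key_yellow, key_green above 0.006 m and value of joint each of key_blue, key_white below 0.003 m and distance of switch_box from where it was at the start of the episode below 0.03 m and angle between switch_box's own z axis and vertical below 0.1 rad and linear speed of switch_box below 0.02 m/s); the robot touches nothing.
It fails at once if the yellow key is pressed (more than 3 mm) before the rocker is on (value of joint key_yellow above 0.003 m and value of joint rocker below 0.36 rad).
It fails at once if the green key is pressed (more than 3 mm) before the rocker is on and the yellow key is in ((value of joint key_green above 0.003 m and value of joint key_yellow below 0.006 m) or (value of joint key_green above 0.003 m and value of joint rocker below 0.36 rad)).
It fails at once if the blue or white key is pressed (more than 3 mm) (value of joint any of key_blue, key_white above 0.003 m).
It fails at once if the switch box is shoved or carried more than 30 mm, lifted more than 10 mm or tipped by more than 0.3 rad (distance of switch_box from where it was at the start of the episode above 0.03 m or height (world z) of switch_box above 0.01 m or angle between switch_box's own z axis and vertical above 0.3 rad).
It fails at once if a jar, the mug, spoon or weight is moved or lifted more than 30 mm, or tipped by more than 0.4 rad (distance of any of jam_jar, honey_jar, mug, wooden_spoon, brass_weight from where it was at the start of the episode above 0.03 m or angle between any of jam_jar, honey_jar, mug, brass_weight's own z axis and vertical above 0.4 rad).
It also fails if it takes over 43 s, if anything falls off the work surface, if the arm or the gripper's body presses on something with over 40 N, if the wrist force passes 120 N, or if a joint passes its speed limit or range.

## Working session

There is one attempt and no reset: what is moved stays moved. The work goes in short steps, Python scripts to look and compute and a tool call to move; the robot and the scene stay as the last step left them, time stands still between calls to the robot, and variables do not carry over. Pictures are saved under pics/ and viewed, at most 10 in all, crops included, and the job is handed in when it is done.

Besides the shell and the picture viewer there is one more tool, called after "Request:" in YAML: its name, and indented under it one key for each argument. step_arm: Moves the arm, as the interface text tells. Scaled input: -1 to 1 covers 0.75 m each way for a shift and 45 degrees each way for a turn. Its arguments: {"type":"object","properties":{"targets":{"type":"array","items":{"type":"array"}}},"required":["targets"]}

```bash
mkdir -p pics; cat > h.py <<'E'
import numpy as np, cv2
from workcell import read_state, cams, sign_off
def grab(n):
    f=cams.grab_frame(n); f['f']=240/np.tan(np.radians(f['vfov'])/2)
    f['R']=cv2.Rodrigues(np.array(f['rvec'],float))[0]; f['t']=np.array(f['tvec'],float).ravel(); return f
def plane(f,u,v,z):
    d=f['R'].T@np.array([(u-f['cx'])/f['f'],(v-f['cy'])/f['f'],1]); c=-f['R'].T@f['t']
    return c+d*(z-c[2])/d[2]
def pt(f,u,v):
    z=f['depth'][int(v),int(u)]
    return f['R'].T@(np.array([(u-f['cx'])/f['f']*z,(v-f['cy'])/f['f']*z,z])-f['t'])
E
python3 - <<'E'
from h import *
for n in('scene','top'):
    f=grab(n); cv2.imwrite(f'pics/{n}0.png',f['img']); print(n,-f['R'].T@f['t'],f['R'][2],f['f'])
s=read_state(); print(s['time'],s['ee_pos'],s['orientation'],s['ft_force'])
E
```

```text
scene [ 1.08980409 -0.16148497  0.82512103] [-0.56304932  0.0284586  -0.82593315] 450.0802790294571
top [ 0.38977634 -0.14006201  1.09867172] [ 0.17263414 -0.00832036 -0.98495087] 567.4112998726671
0.1 [ 0.24522126 -0.51949598  0.21058189] [ 9.75807783e-01  2.18628761e-01 -9.77425266e-06 -7.96630937e-04] [-0.9432773   0.28329455 -0.04864803]
```

View pics/top0.png

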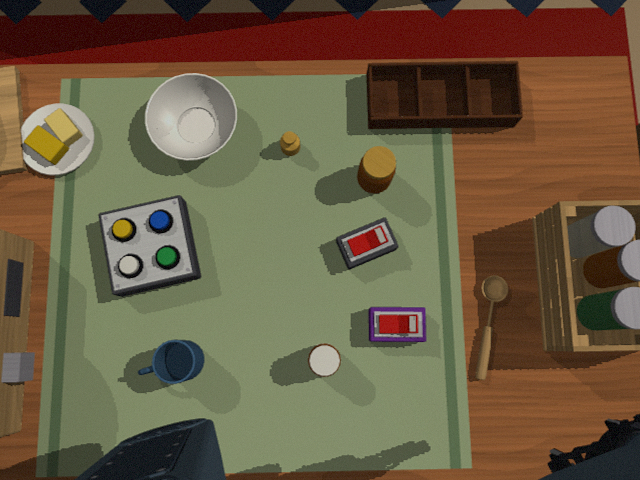

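View pics/scene0.png

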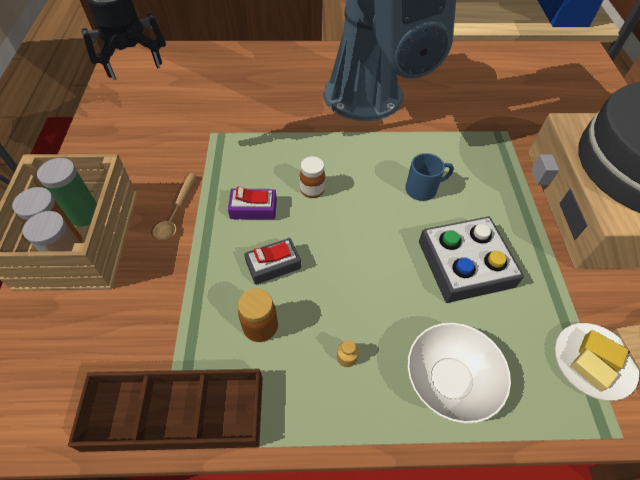

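The top view shows the console at about (150,245), with yellow at (122,230), blue (160,221), white (130,266) and green (167,257). The dark switch box is at (367,243) and the purple look-alike at (397,324). Next I'll measure these and zoom in on the rocker.

```bash
python3 - <<'E'
from h import *
F={n:grab(n) for n in('scene','top')}
t,s=F['top'],F['scene']
a=cv2.resize(t['img'][205:280,325:410],None,fx=4.5,fy=4.5,interpolation=2); b=cv2.resize(s['img'][225:300,230:315],None,fx=4.5,fy=4.5,interpolation=2)
cv2.imwrite('pics/sw.png',np.hstack([a,b]))
H={'yellow':(15,40),'blue':(100,125),'green':(55,90)}
roi={'top':(95,190,205,300),'scene':(415,210,525,300)}
for n,f in F.items():
    hsv=cv2.cvtColor(f['img'],cv2.COLOR_BGR2HSV); x0,y0,x1,y1=roi[n]
    for k,(l,h) in H.items():
        m=cv2.inRange(hsv,(l,120,60),(h,255,255)); m2=np.zeros_like(m); m2[y0:y1,x0:x1]=m[y0:y1,x0:x1]
        c=max(cv2.findContours(m2,0,2)[0],key=cv2.contourArea); (u,v),r=cv2.minEnclosingCircle(c)
        # pixels at top by depth
        P=np.array([pt(f,x,y) for y,x in np.argwhere(m2)]); q=P[P[:,2]>.066]
        print(n,k,round(u),round(v),round(r,1),cv2.contourArea(c),plane(f,u,v,.07).round(4),len(q),(q[:,:2].min(0)+q[:,:2].max(0))/2,np.median(q,0).round(4))
    x0,y0,x1,y1={'top':(330,210,402,272),'scene':(240,232,305,285)}[n]
    m=cv2.inRange(hsv,(0,150,90),(8,255,255))|cv2.inRange(hsv,(172,150,90),(180,255,255)); m2=np.zeros_like(m); m2[y0:y1,x0:x1]=m[y0:y1,x0:x1]
    P=np.array([pt(f,x,y) for y,x in np.argwhere(m2)]); print('red',P.mean(0),P.min(0),P.max(0))
    w=cv2.inRange(hsv,(0,0,170),(180,60,255)); w2=np.zeros_like(w); w2[y0:y1,x0:x1]=w[y0:y1,x0:x1]
    for c in cv2.findContours(w2,0,2)[0]:
        if cv2.contourArea(c)>8:
            u,v=c[:,0].mean(0); print('white',u,v,cv2.contourArea(c),pt(f,u,v))
    d=cv2.inRange(hsv,(0,0,0),(180,255,255))
    # box extents: points 30..75 mm high in ROI
    P=np.array([pt(f,x,y) for y in range(y0,y1) for x in range(x0,x1)]); q=P[(P[:,2]>.034)&(P[:,2]<.046)]
    print('box',len(q),cv2.minAreaRect((q[:,:2]*1000).astype(np.float32)))
E
```

```text
scene yellow 496 259 9.0 218.0 [0.6125 0.215  0.07  ] 186 [0.60888096 0.21812698] [0.6094 0.2175 0.0703]
scene blue 465 265 8.8 208.5 [0.6264 0.1475 0.07  ] 188 [0.84917173 0.00218829] [0.6242 0.149  0.0695]
scene green 451 238 8.4 176.0 [0.5584 0.1332 0.07  ] 158 [0.55605925 0.13452153] [0.5569 0.1342 0.0695]
red [ 0.58529719 -0.23149974  0.06308356] [ 0.55104301 -0.27266619  0.04600513] [ 1.08980409 -0.16148497  0.82512103]
white 287.2307692307692 280.3269230769231 207.0 [ 0.61537189 -0.20728012  0.00202079]
white 268.7945205479452 261.28767123287673 139.5 [ 0.59982129 -0.24243014  0.05310817]
white 260.2608695652174 254.43478260869566 33.0 [ 0.58757921 -0.25958578  0.0601505 ]
white 265.09166666666664 237.55 461.5 [ 5.03160438e-01 -2.58722251e-01  2.49826731e-04]
box 826 ((579.0152587890625, -237.69459533691406), (65.32051086425781, 103.6112060546875), 22.17243003845215)
top yellow 122 228 10.2 270.0 [0.608  0.2164 0.07  ] 245 [0.60844357 0.21766023] [0.6083 0.2172 0.0701]
top blue 159 220 9.8 255.5 [0.6219 0.1481 0.07  ] 244 [0.51487764 0.01298454] [0.6235 0.1485 0.0695]
top green 166 256 9.7 248.5 [0.5542 0.1334 0.07  ] 243 [0.4803977 0.005375 ] [0.5545 0.1343 0.0696]
red [ 0.57573823 -0.23238804  0.05888306] [ 0.38977634 -0.27323624  0.0423288 ] [ 0.60544994 -0.14006201  1.09867172]
box 1090 ((580.109375, -239.0572509765625), (64.52755737304688, 104.5237045288086), 21.619359970092773)
```

View pics/sw.png

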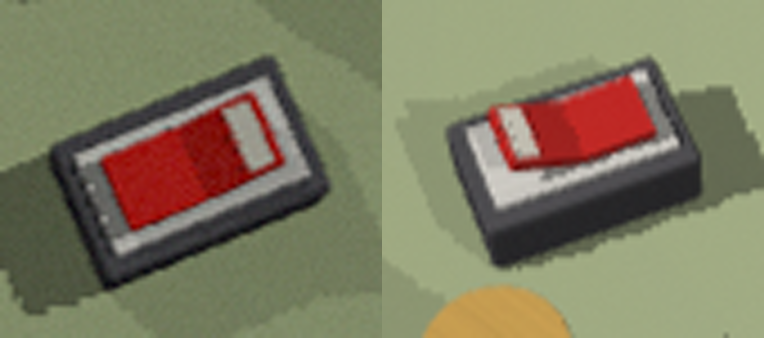

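The white bar is on the right-hand, raised end, which points towards world (+0.37, −0.93) from the box centre at about (0.5795, −0.2385). The tool's y axis already lies along the wing to within 3°, so I'll close the gripper and move to above the wing.

Request:
step_arm:
  targets:
    - [[0.561,-0.113,0],[0,0,0],-1]
    - [[0.561,-0.113,0],[0,0,0],-1]
    - [[0.561,-0.113,0],[0,0,0],-1]
    - [[0.561,-0.113,0],[0,0,0],-1]
    - [[0.561,-0.113,0],[0,0,0],-1]
    - [[0.561,-0.113,0],[0,0,0],-1]
    - [[0.561,-0.113,0],[0,0,0],-1]
    - [[0.561,-0.113,0],[0,0,0],-1]
    - [[0.561,-0.113,0],[0,0,0],-1]
    - [[0.561,-0.113,0],[0,0,0],-1]

```text
time: 1.03
ee_pos: [0.581, -0.2697, 0.2112]
orientation: [0.976, 0.219, -0.0, -0.0]
ft_force: [-0.4, -0.7, 0.8]
opening: -0.0
grip_force: 0.0
```

Request:
step_arm:
  targets:
    - [[0,0,0.05],[0,0,0.075],-1]
    - [[0,0,0.12],[0,0,0.075],-1]
    - [[0,0,0.12],[0,0,0.075],-1]
    - [[0,0,0.12],[0,0,0.075],-1]
    - [[0,0,0.12],[0,0,0.075],-1]
    - [[0,0,0.12],[0,0,0.075],-1]

```text
time: 1.53
ee_pos: [0.5807, -0.2729, 0.1241]
orientation: [0.982, 0.189, 0.001, 0.001]
ft_force: [-0.7, -1.1, 0.2]
opening: 0.001
grip_force: 0.0
```

```bash
python3 - <<'E'
from h import *
from scipy.spatial.transform import Rotation as Ro
t=grab('top');s=grab('scene')
a=cv2.resize(t['img'][180:300,310:430],None,fx=3.3,fy=3.3,interpolation=2); b=cv2.resize(s['img'][195:315,210:330],None,fx=3.3,fy=3.3,interpolation=2)
cv2.imwrite('pics/near.png',np.hstack([a,b]))
q=read_state(); R=Ro.from_quat(q['orientation']).as_matrix(); print(q['time'],q['ee_pos'],R.round(4),q['ft_force'],q['opening'])
print('to target',R.T@(np.array([.5896,-.2636,.14])-q['ee_pos'])/.75)
E
```

```text
1.6333 [ 0.58093917 -0.27300721  0.12447621] [[ 0.9283  0.3719  0.0039]
 [ 0.3719 -0.9283 -0.0028]
 [ 0.0026  0.004  -1.    ]] [-0.55091042  0.33113361  0.23260081] 0.00413175049060953
to target [ 0.01543805 -0.00726478 -0.0206879 ]
```

View pics/near.png

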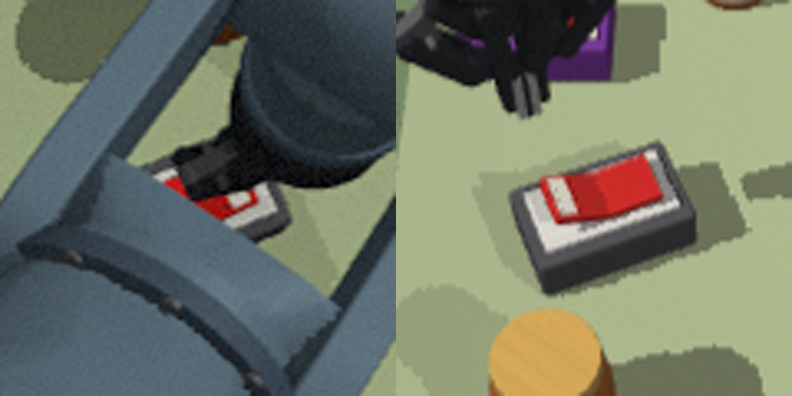

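The closed fingers are about 0.06 m above the box and slightly short of the target. I'll correct that and then push down slowly.

Request:
step_arm:
  targets:
    - [[0.0155,-0.007,0.0],[0,0,0],-1]
    - [[0.0155,-0.007,0.03],[0,0,0],-1]
    - [[0.0155,-0.007,0.03],[0,0,0],-1]
    - [[0.0155,-0.007,0.03],[0,0,0],-1]

```text
time: 1.97
ee_pos: [0.5881, -0.2613, 0.0986]
orientation: [0.982, 0.19, -0.001, -0.001]
ft_force: [0.5, -0.5, 0.6]
opening: -0.002
grip_force: 0.0
```

Request:
step_arm:
  targets:
    - [[0,0,0.006],[0,0,0],-1]
    - [[0,0,0.012],[0,0,0],-1]
    - [[0,0,0.018],[0,0,0],-1]
    - [[0,0,0.024],[0,0,0],-1]
    - [[0,0,0.03],[0,0,0],-1]
    - [[0,0,0.034],[0,0,0],-1]
    - [[0,0,0.038],[0,0,0],-1]
    - [[0,0,0.038],[0,0,0],-1]

```text
time: 2.63
ee_pos: [0.588, -0.2619, 0.0695]
orientation: [0.982, 0.19, -0.0, -0.0]
ft_force: [0.0, 0.4, -0.1]
opening: -0.001
grip_force: 0.0
```

Request:
step_arm:
  targets:
    - [[0,0,0.002],[0,0,0],-1]
    - [[0,0,0.004],[0,0,0],-1]
    - [[0,0,0.006],[0,0,0],-1]

```text
time: 2.88
ee_pos: [0.5887, -0.2623, 0.066]
orientation: [0.982, 0.19, 0.0, 0.0]
ft_force: [-0.3, -0.4, -1.3]
opening: 0.003
grip_force: 0.0
```

Request:
step_arm:
  targets:
    - [[0,0,0.001],[0,0,0],-1]
    - [[0,0,0.002],[0,0,0],-1]

```text
time: 3.05
ee_pos: [0.5885, -0.2622, 0.0644]
orientation: [0.982, 0.19, 0.0, 0.0]
ft_force: [-0.4, 0.5, -0.4]
opening: -0.001
grip_force: 0.0
```

```bash
python3 - <<'E'
from h import *
s=grab('scene')
cv2.imwrite('pics/near2.png',cv2.resize(s['img'][195:315,210:330],None,fx=4,fy=4,interpolation=2)); print(read_state()['ft_force'])
E
```

```text
[-0.88088595  0.20777763 -0.1482496 ]
```

View pics/near2.png

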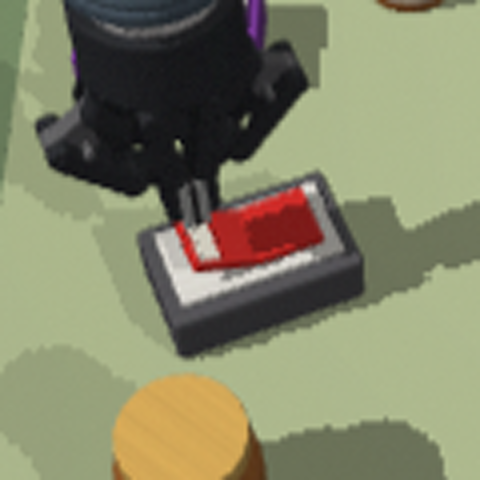

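The rocker is clearly tilting under the fingertips: the far wing has gone up and the white-bar wing is nearly level. I'll keep pushing until it reaches the stop.

Request:
step_arm:
  targets:
    - [[0,0,0.001],[0,0,0],-1]
    - [[0,0,0.002],[0,0,0],-1]
    - [[0,0,0.002],[0,0,0],-1]

```text
time: 3.35
ee_pos: [0.5884, -0.2621, 0.0628]
orientation: [0.982, 0.19, -0.0, -0.0]
ft_force: [0.2, 0.1, 0.6]
opening: 0.0
grip_force: 0.0
```

Request:
step_arm:
  targets:
    - [[0,0,0.001],[0,0,0],-1]
    - [[0,0,0.002],[0,0,0],-1]
    - [[0,0,0.002],[0,0,0],-1]

```text
time: 3.6
ee_pos: [0.5884, -0.2621, 0.0612]
orientation: [0.982, 0.19, -0.0, -0.0]
ft_force: [-0.4, -0.7, -0.2]
opening: 0.001
grip_force: 0.0
```

Request:
step_arm:
  targets:
    - [[0,0,0.001],[0,0,0],-1]
    - [[0,0,0.002],[0,0,0],-1]
    - [[0,0,0.002],[0,0,0],-1]

```text
time: 3.85
ee_pos: [0.5884, -0.2621, 0.0597]
orientation: [0.982, 0.19, -0.0, -0.0]
ft_force: [0.1, 0.2, -0.2]
opening: -0.004
grip_force: 0.0
```

```bash
python3 - <<'E'
from h import *
s=grab('scene')
cv2.imwrite('pics/near3.png',cv2.resize(s['img'][215:295,220:310],None,fx=6,fy=6,interpolation=2)); q=read_state();print(q['ft_force'],q['ft_torque'])
E
```

```text
[-0.65776112 -0.17200965 -0.41809739] [-0.0111028  -0.02529493  0.00752644]
```

View pics/near3.png

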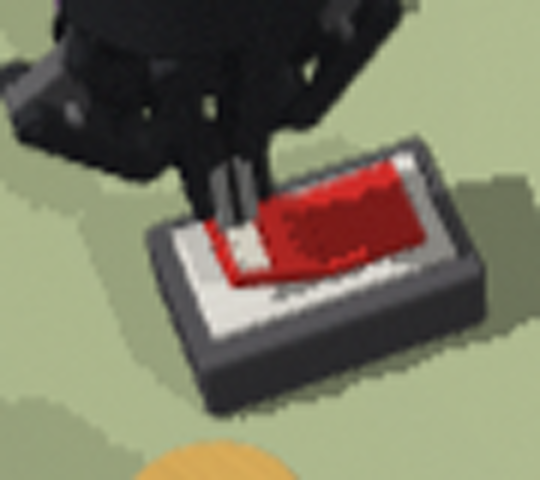

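```bash
python3 - <<'E'
from h import *
s=grab('scene'); q=read_state(); p=np.array(q['ee_pos'])
for dz in(0,.014,.03):
    u,_=cv2.projectPoints((p-[0,0,dz])[None],np.array(s['rvec']),np.array(s['tvec']),np.array([[s['f'],0,s['cx']],[0,s['f'],s['cy']],[0,0,1.]]),None); print(dz,u.ravel())
for x,y in [(255,246),(259,244),(259,248),(259,251),(259,253),(261,256),(256,253),(264,246),(264,250),(262,260),(280,250),(288,246),(270,255)]: print(x,y,s['img'][y,x],pt(s,x,y).round(4))
E
```

```text
0 [259.00261293 254.90467628]
0.014 [259.67274879 258.63747048]
0.03 [260.41835007 262.79062251]
255 246 [73 73 74] [ 0.599  -0.2646  0.1074]
259 244 [60 60 60] [ 0.5962 -0.2568  0.11  ]
259 248 [29 29 30] [ 0.5972 -0.258   0.0976]
259 251 [34 34 34] [ 0.5965 -0.2591  0.0862]
259 253 [173 185 190] [ 0.5857 -0.262   0.0626]
261 256 [190 204 208] [ 0.5927 -0.2577  0.0621]
256 253 [ 60  63 129] [ 0.5857 -0.268   0.0627]
264 246 [29 28 27] [ 0.5878 -0.2493  0.0905]
264 250 [ 32  36 170] [ 0.5723 -0.2533  0.0533]
262 260 [ 77  84 171] [ 0.6025 -0.2552  0.0625]
280 250 [ 26  28 125] [ 0.5719 -0.2206  0.052 ]
288 246 [130 134 136] [ 0.558  -0.2046  0.0459]
270 255 [ 26  28 127] [ 0.5839 -0.2407  0.0519]
```

So the wing hasn't moved: what looked like tilt was the gripper's shadow. Depth puts the visible fingertips at z of about 0.082, higher than the TCP value implies. I'll go by force and depth instead.

Request:
step_arm:
  targets:
    - [[0,0,0.005],[0,0,0],-1]
    - [[0,0,0.01],[0,0,0],-1]
    - [[0,0,0.015],[0,0,0],-1]
    - [[0,0,0.015],[0,0,0],-1]

```text
time: 4.28
ee_pos: [0.5877, -0.2617, 0.0473]
orientation: [0.982, 0.19, -0.001, -0.001]
ft_force: [-0.1, -0.4, -1.2]
opening: -0.002
grip_force: 0.0
```

```bash
cat > look.py <<'E'
from h import *
s=grab('scene'); q=read_state(); print(q['time'],np.round(q['ee_pos'],4),np.round(q['ft_force'],1))
for x in(252,255,257,259,261,263):
    print(x,[(y,*(pt(s,x,y)*1000).round().astype(int),'R' if s['img'][y,x,2]>s['img'][y,x,0]*1.8 else 'W' if s['img'][y,x].min()>120 else 'k') for y in range(248,262,2)])
E
python3 look.py
```

```text
4.3333 [ 0.5879 -0.2618  0.0477] [ 0.2 -0.2  0.5]
252 [(248, np.int64(596), np.int64(-272), np.int64(96), 'k'), (250, np.int64(596), np.int64(-273), np.int64(89), 'k'), (252, np.int64(571), np.int64(-279), np.int64(44), 'k'), (254, np.int64(575), np.int64(-279), np.int64(43), 'W'), (256, np.int64(580), np.int64(-279), np.int64(44), 'W'), (258, np.int64(586), np.int64(-278), np.int64(44), 'W'), (260, np.int64(590), np.int64(-278), np.int64(43), 'W')]
255 [(248, np.int64(596), np.int64(-266), np.int64(95), 'k'), (250, np.int64(596), np.int64(-267), np.int64(89), 'k'), (252, np.int64(595), np.int64(-268), np.int64(81), 'k'), (254, np.int64(595), np.int64(-268), np.int64(74), 'k'), (256, np.int64(580), np.int64(-272), np.int64(43), 'k'), (258, np.int64(585), np.int64(-272), np.int64(43), 'W'), (260, np.int64(590), np.int64(-272), np.int64(43), 'W')]
257 [(248, np.int64(596), np.int64(-262), np.int64(97), 'k'), (250, np.int64(597), np.int64(-263), np.int64(91), 'k'), (252, np.int64(601), np.int64(-263), np.int64(89), 'k'), (254, np.int64(597), np.int64(-264), np.int64(77), 'k'), (256, np.
[... 673 characters left out ...]
(91), 'k'), (252, np.int64(596), np.int64(-256), np.int64(82), 'k'), (254, np.int64(596), np.int64(-256), np.int64(74), 'k'), (256, np.int64(592), np.int64(-258), np.int64(61), 'W'), (258, np.int64(599), np.int64(-257), np.int64(64), 'W'), (260, np.int64(602), np.int64(-257), np.int64(61), 'R')]
263 [(248, np.int64(590), np.int64(-251), np.int64(87), 'k'), (250, np.int64(590), np.int64(-252), np.int64(80), 'k'), (252, np.int64(596), np.int64(-252), np.int64(82), 'k'), (254, np.int64(594), np.int64(-253), np.int64(72), 'k'), (256, np.int64(591), np.int64(-254), np.int64(60), 'W'), (258, np.int64(598), np.int64(-253), np.int64(62), 'W'), (260, np.int64(603), np.int64(-253), np.int64(64), 'R')]
```

Request:
step_arm:
  targets:
    - [[0,0,0.004],[0,0,0],-1]
    - [[0,0,0.008],[0,0,0],-1]
    - [[0,0,0.012],[0,0,0],-1]
    - [[0,0,0.016],[0,0,0],-1]

```text
time: 4.67
ee_pos: [0.5893, -0.2631, 0.0373]
orientation: [0.982, 0.19, 0.001, 0.001]
ft_force: [0.6, -0.3, 2.6]
opening: 0.005
grip_force: 1.3
```

Request:
step_arm:
  targets:
    - [[0,0,0.002],[0,0,0],-1]
    - [[0,0,0.004],[0,0,0],-1]
    - [[0,0,0.006],[0,0,0],-1]

```text
time: 4.92
ee_pos: [0.5886, -0.2623, 0.0321]
orientation: [0.982, 0.19, 0.0, 0.0]
ft_force: [-0.1, -1.1, 1.9]
opening: -0.002
grip_force: 1.3
```

```bash
python3 look.py | sed 's/np.int64//g'
```

```text
4.9667 [ 0.5885 -0.2621  0.0318] [ 1.6 -2.1  2.4]
252 [(248, (603), (-270), (107), 'k'), (250, (603), (-271), (100), 'k'), (252, (595), (-273), (81), 'k'), (254, (590), (-276), (66), 'k'), (256, (579), (-279), (42), 'W'), (258, (585), (-278), (43), 'W'), (260, (590), (-278), (43), 'W')]
255 [(248, (602), (-265), (105), 'k'), (250, (603), (-265), (100), 'k'), (252, (597), (-267), (84), 'k'), (254, (596), (-268), (75), 'k'), (256, (597), (-269), (69), 'k'), (258, (597), (-269), (62), 'k'), (260, (591), (-272), (45), 'k')]
257 [(248, (601), (-261), (103), 'k'), (250, (600), (-262), (95), 'k'), (252, (599), (-263), (86), 'k'), (254, (599), (-264), (79), 'k'), (256, (600), (-264), (73), 'k'), (258, (597), (-266), (61), 'k'), (260, (597), (-266), (53), 'R')]
259 [(248, (592), (-259), (90), 'k'), (250, (597), (-259), (90), 'k'), (252, (598), (-259), (85), 'k'), (254, (597), (-260), (76), 'k'), (256, (597), (-261), (69), 'k'), (258, (599), (-261), (65), 'k'), (260, (599), (-262), (57), 'k')]
261 [(248, (596), (-254), (96), 'k'), (250, (596), (-255), (89), 'k'), (252, (596), (-256), (81), 'k'), (254, (597), (-256), (77), 'k'), (256, (597), (-257), (69), 'k'), (258, (596), (-258), (60), 'k'), (260, (596), (-258), (53), 'W')]
263 [(248, (597), (-250), (97), 'k'), (250, (591), (-252), (81), 'k'), (252, (590), (-253), (73), 'k'), (254, (595), (-253), (73), 'k'), (256, (595), (-253), (65), 'k'), (258, (595), (-254), (57), 'k'), (260, (598), (-254), (55), 'k')]
```

In contact and pushing at about 2–3 N. I'll continue to the hard stop in small steps.

Request:
step_arm:
  targets:
    - [[0,0,0.002],[0,0,0],-1]
    - [[0,0,0.004],[0,0,0],-1]
    - [[0,0,0.004],[0,0,0],-1]

```text
time: 5.22
ee_pos: [0.5887, -0.2623, 0.0304]
orientation: [0.982, 0.19, -0.0, 0.0]
ft_force: [-2.6, -0.4, 11.8]
opening: 0.003
grip_force: 5.5
```

Request:
step_arm:
  targets:
    - [[0,0,0.001],[0,0,0],-1]
    - [[0,0,0.002],[0,0,0],-1]
    - [[0,0,0.002],[0,0,0],-1]

```text
time: 5.47
ee_pos: [0.5887, -0.2623, 0.0302]
orientation: [0.982, 0.19, -0.0, 0.0]
ft_force: [-6.0, 2.5, 19.2]
opening: -0.0
grip_force: 9.6
```

That's the hard stop: 19 N with no further motion. It also calibrates the tip, which sits about 20 mm above the reported TCP. Lifting clear and checking.

Request:
step_arm:
  targets:
    - [[0,0,-0.02],[0,0,0],-1]
    - [[0,0,-0.2],[0,0,0],-1]
    - [[0,0,-0.2],[0,0,0],-1]
    - [[0,0,-0.2],[0,0,0],-1]
    - [[0,0,-0.2],[0,0,0],-1]
    - [[0,0,-0.2],[0,0,0],-1]
    - [[0,0,-0.2],[0,0,0],-1]
    - [[0,0,-0.2],[0,0,0],-1]

```text
time: 6.13
ee_pos: [0.5872, -0.2611, 0.1751]
orientation: [0.982, 0.19, -0.001, -0.002]
ft_force: [-0.4, 0.1, -0.3]
opening: 0.0
grip_force: 0.0
```

```bash
cat > rel.py <<'E'
from h import *
import sys
from scipy.spatial.transform import Rotation as Ro
q=read_state(); R=Ro.from_quat(q['orientation']).as_matrix()
print(q['time'],np.round(q['ee_pos'],4),np.round(q['ft_force'],1))
for n,T in dict(yellow=(.6085,.2175),green=(.555,.1343)).items(): print(n,R.T@(np.array([*T,q['ee_pos'][2]])-q['ee_pos'])/.75)
E
python3 rel.py; python3 - <<'E'
from h import *
s=grab('scene'); cv2.imwrite('pics/sw2.png',cv2.resize(s['img'][215:295,220:310],None,fx=6,fy=6,interpolation=2))
hsv=cv2.cvtColor(s['img'],cv2.COLOR_BGR2HSV); m=cv2.inRange(hsv,(0,150,60),(8,255,255))|cv2.inRange(hsv,(172,150,60),(180,255,255))
P=np.array([pt(s,x,y) for y,x in np.argwhere(m) if 240<x<305 and 232<y<285]); d=(P[:,:2]-[.5795,-.2385])@[.373,-.928]
for a in range(-35,36,10):
    k=abs(d*1000-a)<5; print(a,k.sum(),np.median(P[k,2]) if k.any() else '')
E
```

```text
6.1333 [ 0.5872 -0.2611  0.1751] [-0.4  0.1 -0.3]
yellow [ 0.26424126 -0.58150561  0.00156195]
green [ 0.15669758 -0.50515769  0.00152054]
-35 14 0.06485117519525363
-25 78 0.06217227590310875
-15 76 0.05800096257262517
-5 78 0.053055768823440076
5 68 0.050826150866920966
15 69 0.0511603316543286
25 11 0.0496150802923691
35 16 0.050747637971455664
```

View pics/sw2.png

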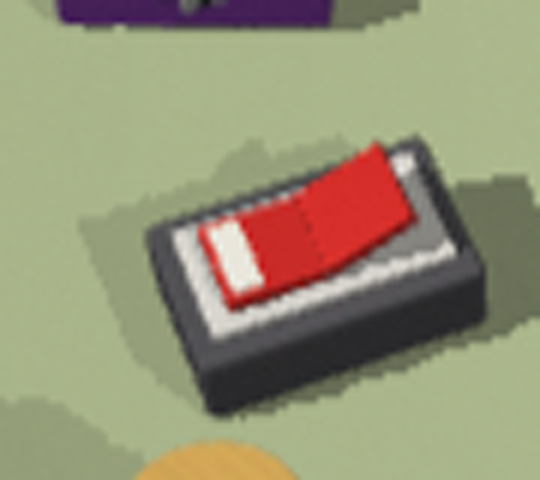

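The rocker is on: the white-bar wing lies level at 50 mm and the other wing stands up. Next is the yellow key.

Request:
step_arm:
  targets:
    - [[0.264,-0.582,0],[0,0,0],-1]
    - [[0.264,-0.582,0],[0,0,0],-1]
    - [[0.264,-0.582,0],[0,0,0],-1]
    - [[0.264,-0.582,0],[0,0,0],-1]
    - [[0.264,-0.582,0],[0,0,0],-1]
    - [[0.264,-0.582,0],[0,0,0],-1]
    - [[0.264,-0.582,0],[0,0,0],-1]
    - [[0.264,-0.582,0],[0,0,0],-1]
    - [[0.264,-0.582,0],[0,0,0],-1]
    - [[0.264,-0.582,0],[0,0,0],-1]

```text
time: 7.02
ee_pos: [0.6051, 0.1561, 0.1751]
orientation: [0.982, 0.19, -0.002, -0.0]
ft_force: [0.5, 0.1, 0.9]
opening: 0.001
grip_force: 0.0
```

Request:
step_arm:
  targets:
    - [[0,0,0],[0,0,0],-1]
    - [[0,0,0],[0,0,0],-1]
    - [[0,0,0],[0,0,0],-1]

```text
time: 7.27
ee_pos: [0.6057, 0.154, 0.1756]
orientation: [0.982, 0.19, -0.002, 0.0]
ft_force: [0.3, -0.4, 0.9]
opening: -0.0
grip_force: 0.0
```

```bash
python3 rel.py
```

```text
7.2667 [0.6057 0.154  0.1756] [ 0.3 -0.4  0.9]
yellow [ 3.51320135e-02 -7.71303938e-02 -7.00399497e-05]
green [-0.07247611 -0.00087399  0.00024959]
```

Request:
step_arm:
  targets:
    - [[0.035,-0.077,0],[0,0,0],-1]
    - [[0.035,-0.077,0],[0,0,0],-1]
    - [[0.035,-0.077,0.05],[0,0,0],-1]
    - [[0.035,-0.077,0.1],[0,0,0],-1]
    - [[0.035,-0.077,0.13],[0,0,0],-1]
    - [[0.035,-0.077,0.13],[0,0,0],-1]
    - [[0.035,-0.077,0.13],[0,0,0],-1]

```text
time: 7.85
ee_pos: [0.6085, 0.2155, 0.0783]
orientation: [0.982, 0.189, -0.002, 0.0]
ft_force: [1.0, 0.2, 0.9]
opening: -0.001
grip_force: 0.0
```

```bash
python3 rel.py; python3 - <<'E'
from h import *
f=grab('scene'); cv2.imwrite('pics/key.png',cv2.resize(f['img'][200:310,410:530],None,fx=5,fy=5,interpolation=2))
E
```

```text
7.85 [0.6085 0.2155 0.0783] [1.  0.2 0.9]
yellow [ 9.86893297e-04 -2.44832450e-03 -2.36526389e-06]
green [-0.10637757  0.0741503   0.00040998]
```

View pics/key.png

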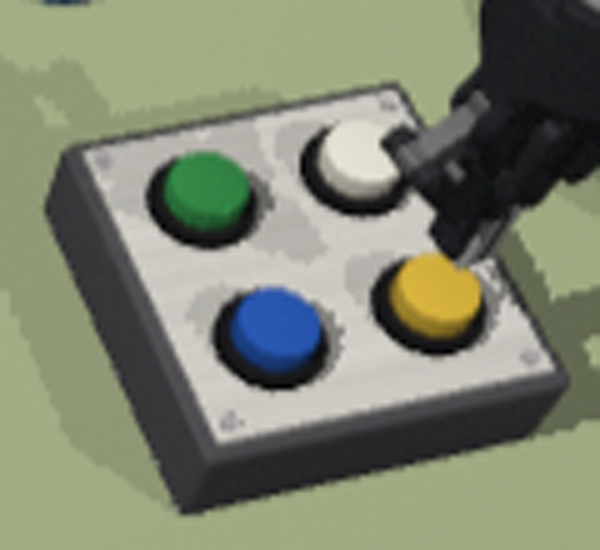

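```bash
python3 - <<'E'
from h import *
for n in('scene',):
    f=grab(n)
    for y in range(218,258,3):
        print(y,[tuple((pt(f,x,y)*1000).astype(int).tolist()) if f['img'][y,x].max()<140 else '-' for x in range(486,520,4)])
E
```

```text
218 ['-', (493, 237, 50), '-', '-', (618, 174, 212), (619, 180, 213), (627, 181, 224), (630, 186, 227), (637, 188, 236)]
221 ['-', '-', '-', '-', (620, 176, 206), (624, 180, 211), (629, 183, 218), (631, 189, 220), (629, 197, 217)]
224 ['-', '-', (510, 241, 50), '-', (626, 174, 205), (1089, -161, 825), (633, 184, 214), (629, 194, 208), (627, 202, 207)]
227 ['-', (623, 158, 193), (625, 164, 196), (626, 170, 197), (630, 174, 202), (629, 183, 200), (632, 187, 204), (628, 198, 198), (630, 203, 202)]
230 ['-', (628, 157, 191), (632, 162, 195), (632, 169, 196), (629, 179, 191), (610, 200, 166), (628, 194, 189), (625, 203, 185), (633, 204, 197)]
233 ['-', (546, 218, 67), (636, 162, 193), (638, 168, 195), (633, 178, 189), (607, 206, 152), (621, 202, 171), (627, 205, 179), (629, 211, 182)]
236 ['-', (549, 219, 61), (640, 162, 190), (641, 168, 191), (633, 181, 180), (615, 203, 153), (624, 204, 165), (629, 207, 173), (627, 216, 170)]
239 [(554, 211, 57), (553, 220, 55), '-', (639, 174, 178), (634, 184, 171), (621, 201, 153), (627, 205, 160), (623, 216, 154), (618, 227, 148)]
242 [(560, 210, 55), '-', '-', (608, 200, 124), (633, 189, 160), (628, 199, 153), (622, 212, 144), (617, 223, 137), '-']
245 ['-', '-', '-', (612, 200, 119), (630, 194, 146), (617, 212, 127), (618, 219, 128), '-', '-']
248 ['-', '-', '-', (612, 204, 109), (621, 205, 122), (618, 215, 119), (618, 223, 118), (541, 295, 2), '-']
251 ['-', '-', '-', '-', (617, 211, 107), (620, 217, 111), (547, 285, 0), (547, 294, 0), '-']
254 [(592, 202, 58), '-', '-', '-', '-', '-', (589, 255, 51), (556, 291, 0), (557, 300, 1)]
257 [(601, 199, 60), '-', '-', '-', '-', (595, 245, 50), '-', (563, 290, 0), (567, 295, 6)]
```

The fingers are centred over the yellow key, with the tip at about z 0.10. Pressing.

Request:
step_arm:
  targets:
    - [[0.001,-0.0025,0.01],[0,0,0],-1]
    - [[0.001,-0.0025,0.02],[0,0,0],-1]
    - [[0.001,-0.0025,0.03],[0,0,0],-1]
    - [[0.001,-0.0025,0.034],[0,0,0],-1]
    - [[0.001,-0.0025,0.038],[0,0,0],-1]
    - [[0.001,-0.0025,0.042],[0,0,0],-1]
    - [[0.001,-0.0025,0.044],[0,0,0],-1]

```text
time: 8.53
ee_pos: [0.6093, 0.2195, 0.0469]
orientation: [0.982, 0.19, -0.0, -0.0]
ft_force: [-2.7, 0.1, 3.0]
opening: 0.0
grip_force: 1.4
```

Request:
step_arm:
  targets:
    - [[0,0,0.002],[0,0,0],-1]
    - [[0,0,0.004],[0,0,0],-1]
    - [[0,0,0.004],[0,0,0],-1]

```text
time: 8.78
ee_pos: [0.6096, 0.2196, 0.044]
orientation: [0.982, 0.19, 0.0, -0.0]
ft_force: [-0.7, 0.1, -0.6]
opening: -0.001
grip_force: 0.0
```

Request:
step_arm:
  targets:
    - [[0,0,0.002],[0,0,0],-1]
    - [[0,0,0.004],[0,0,0],-1]
    - [[0,0,0.004],[0,0,0],-1]

```text
time: 9.03
ee_pos: [0.61, 0.2196, 0.042]
orientation: [0.982, 0.19, 0.0, 0.0]
ft_force: [-4.0, -0.6, 7.5]
opening: 0.001
grip_force: 3.6
```

Request:
step_arm:
  targets:
    - [[0,0,0.002],[0,0,0],-1]
    - [[0,0,0.003],[0,0,0],-1]
    - [[0,0,0.003],[0,0,0],-1]

```text
time: 9.28
ee_pos: [0.6101, 0.2196, 0.0418]
orientation: [0.982, 0.19, 0.0, 0.0]
ft_force: [-9.1, -1.6, 19.9]
opening: -0.004
grip_force: 9.9
```

Hard stop at the predicted height. Now lifting and moving to green.

Request:
step_arm:
  targets:
    - [[0,0,-0.03],[0,0,0],-1]
    - [[0,0,-0.08],[0,0,0],-1]
    - [[0,0,-0.1],[0,0,0],-1]
    - [[-0.107,0.077,-0.1],[0,0,0],-1]
    - [[-0.107,0.077,-0.1],[0,0,0],-1]
    - [[-0.107,0.077,-0.1],[0,0,0],-1]
    - [[-0.107,0.077,-0.1],[0,0,0],-1]
    - [[-0.107,0.077,-0.1],[0,0,0],-1]

```text
time: 9.95
ee_pos: [0.557, 0.1354, 0.1142]
orientation: [0.982, 0.189, 0.001, -0.0]
ft_force: [0.0, 0.3, -0.3]
opening: 0.002
grip_force: 0.0
```

```bash
python3 rel.py; python3 - <<'E'
from h import *
f=grab('scene'); hsv=cv2.cvtColor(f['img'],cv2.COLOR_BGR2HSV); m=cv2.inRange(hsv,(15,120,60),(40,255,255))
P=np.array([pt(f,x,y) for y,x in np.argwhere(m) if 480<x<512 and 245<y<275]); print('yellow z',np.percentile(P[:,2],[50,80,95]))
E
```

```text
9.95 [0.557  0.1354 0.1142] [ 0.   0.3 -0.3]
yellow [ 0.10444168 -0.07620108  0.00010785]
green [-2.95587331e-03  3.52176560e-04 -3.33852817e-06]
yellow z [0.06206082 0.06345792 0.06478747]
```

Request:
step_arm:
  targets:
    - [[-0.002,0,0.03],[0,0,0],-1]
    - [[-0.002,0,0.06],[0,0,0],-1]
    - [[-0.002,0,0.075],[0,0,0],-1]
    - [[-0.002,0,0.082],[0,0,0],-1]
    - [[-0.002,0,0.086],[0,0,0],-1]
    - [[-0.002,0,0.09],[0,0,0],-1]
    - [[-0.002,0,0.093],[0,0,0],-1]
    - [[-0.002,0,0.093],[0,0,0],-1]

```text
time: 10.67
ee_pos: [0.5561, 0.1357, 0.0447]
orientation: [0.982, 0.19, 0.001, 0.0]
ft_force: [-0.3, -1.1, 1.2]
opening: 0.0
grip_force: 0.0
```

Request:
step_arm:
  targets:
    - [[0,0,0.002],[0,0,0],-1]
    - [[0,0,0.004],[0,0,0],-1]
    - [[0,0,0.004],[0,0,0],-1]

```text
time: 10.92
ee_pos: [0.5563, 0.1356, 0.0421]
orientation: [0.982, 0.19, 0.001, 0.0]
ft_force: [-0.9, 0.9, 3.8]
opening: 0.001
grip_force: 1.9
```

Request:
step_arm:
  targets:
    - [[0,0,0.002],[0,0,0],-1]
    - [[0,0,0.004],[0,0,0],-1]
    - [[0,0,0.004],[0,0,0],-1]

```text
time: 11.17
ee_pos: [0.5564, 0.1356, 0.0416]
orientation: [0.982, 0.19, 0.001, 0.0]
ft_force: [-11.3, -0.0, 25.8]
opening: 0.001
grip_force: 12.5
```

Request:
step_arm:
  targets:
    - [[0,0,-0.03],[0,0,0],-1]
    - [[0,0,-0.08],[0,0,0],-1]
    - [[0,0,-0.15],[0,0,0],-1]
    - [[0,0,-0.15],[0,0,0],-1]
    - [[0,0,-0.15],[0,0,0],-1]
    - [[0,0,-0.15],[0,0,0],-1]
    - [[0,0,-0.15],[0,0,0],-1]

```text
time: 11.75
ee_pos: [0.5544, 0.1353, 0.1493]
orientation: [0.982, 0.19, -0.001, -0.0]
ft_force: [-0.2, 0.1, -0.1]
opening: 0.0
grip_force: 0.0
```

```bash
python3 - <<'E'
from h import *
f=grab('scene'); hsv=cv2.cvtColor(f['img'],cv2.COLOR_BGR2HSV)
for k,(l,h),(x0,y0,x1,y1) in [('yellow',(15,40),(480,245,512,275)),('green',(55,90),(438,225,466,252)),('blue',(100,125),(450,252,480,280))]:
    m=cv2.inRange(hsv,(l,120,60),(h,255,255)); P=np.array([pt(f,x,y) for y,x in np.argwhere(m) if x0<x<x1 and y0<y<y1]); print(k,np.percentile(P[:,2],[50,80]))
m=cv2.inRange(hsv,(0,150,60),(8,255,255))|cv2.inRange(hsv,(172,150,60),(180,255,255))
P=np.array([pt(f,x,y) for y,x in np.argwhere(m) if 240<x<305 and 232<y<285]); print('rocker',np.median(P[(P[:,1]<-.25),2]))
print(read_state()['time'],read_state()['ft_force'])
E
```

```text
yellow [0.06210178 0.06341573]
green [0.06227952 0.06359119]
blue [0.06924016 0.07063507]
rocker 0.05042413221104677
11.8 [-0.40570015 -0.46058701  0.0192752 ]
```

Yellow and green are down at 62 mm, blue is still out, the rocker is on, and the arm is clear of everything.

```bash
python3 -c "
from h import *
print(sign_off())"
```

```text
the job is handed in; nothing more can be done
None
```

The job is handed in: I tipped the rocker fully on, then pressed yellow and green fully in, in that order. A final depth check showed all three down and blue still out; white was not measured, but the fingers never went over it low. The sign-off gave no verdict.

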